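# Reset the tablet crusher's ram screw and lock its jam nut

## Robot

A 7-joint arm with a two-finger parallel gripper is mounted at the origin on the work surface. World frame = base frame: x ahead of the robot, y to its left, z up, the work surface at z = 0. Lengths are in m, angles in rad, forces in N, time in s.
With the tool pointing down it reaches from about 0.4 to 0.85 m from the base axis. Payload 10.4 kg.
Tool frame: the origin (TCP) lies at the very end of the fingers, on their centre line; the grasp point (between the pads) lies r.grasp_offset behind it (r.grasp_offset is the distance from the TCP to the grasp point, in m); z points along the fingers, y is the direction in which the jaws open and shut (so a half turn about z gives the same grasp; the last joint's range is limited). The gripper opens to 87 mm and grips with 3 to 60 N. Pads are 19 mm wide; open, the fingers measure 117 mm over their backs; the gripper's body (75 mm by 190 mm) begins 51 mm behind the grasp point.
Start: joints at [-1.3, 0.332, -0.065, 1.46, 0.022, 1.35, -0.088], TCP at [0.181, 0.598, 0.223] pointing down, gripper open.
Joint ranges: [-2.6, 2.6], [-0.5, 2.12], [-1.47, 1.34], [0.16, 2.42], [-1.27, 4.41], [0.06, 2.06], [-2.6, 2.6]. Speed limits (rad/s): [2.22, 2.22, 2.79, 2.79, 3.14, 3.14, 3.14].

## Interface

Orientations are given as a unit quaternion [x, y, z, w].
In Python, from bench import read_state, cams, job, r gives the robot as it stands. The module is installed in compiled form; this text tells all that it offers.
- The arm moves only by the tool arm_command, never from a script. Its argument "increments" is a list of rows, each an object of numbers: "gripper": the opening in per cent of the stroke, from 0 (shut) to 100 (fully open); "dx", "dy", "dz": the shift along the tool's x, y, z in m; "spin": the turn about the tool's z in degrees. In form: [{"gripper": .., "dx": .., "dy": .., "dz": .., "spin": ..}, ...]. A call has exactly 8 rows; each row shifts and turns the commanded pose from where the row before left it, along the tool's axes as they then stand; what a row does not reach is not made up. A row lasts 1/8 s, in which the tool goes at most 62.5 mm and 10.7 degrees, less where a joint would pass 70% of its speed; a pose out of reach is approached as far as the arm can. A call with a gripper value outside its range is refused whole. The fingers move at their own pace and stop on an object; "grip_force" is the grip in N (left out, the last holds). Time passes only in rows, so rows that do not move let the fingers close, or fill a call up. It gives the time, the measured TCP pose, the force and the opening at its end, in the units of the state.
- read_state(): the state, without advancing time (a new reading comes with each control period).
- cams.camera(name): name is "side" or "top"; returns the picture (384x512x3 uint8, red, green, blue); there is no depth.
- cams.camera_info(name): a dict with "K" (3x3 intrinsics, pixels), "k1" (the pictures are not rectified: a ray, as slopes to the right and down, at radius r is drawn at 1 + k1 r^2 times it, then the intrinsics apply), "rvec" (rotation vector, rad) and "tvec" (3), from world to camera coordinates, as OpenCV has them. Camera axes: x right, y down, z forward; pixel columns grow to the right and rows downward; lengths in m; the calibration is good to about 2 mm. A picture is of the moment at which its call begins. camera_info takes no time and is no camera call.
- job.close_job(): hands the job in, once; it reports no verdict.
The state is a dict: "time": time; "joint_positions": joint angles; "joint_vel": joint speeds; "joint_torque": joint torques, N m; "ee_pos": TCP position; "eef_rot": TCP orientation; "ft_force": force on the tool from outside, world axes, zero at the start; "torque": the same for the moment, N m; "width": finger opening in m.
Only numpy, scipy, OpenCV 4.12 (cv2) and the standard library are available. Lean on these libraries where they do the work, as an engineer would, in place of code of your own. Each camera call takes 0.05 s, during which the arm holds its last target.

## Task

The tablet crusher's ram no longer reaches its rubber bed. Slacken the hexagonal jam nut until the screw is free, wind the bar-headed screw clockwise until its foot bears firmly but not hard on the bed (you will feel the screw grow stiffer), then do the nut up about as tight as it was, without forcing it, and let go. Leave the other things on the table where they are.

Things in the scene. Friction and masses are not known exactly. Their poses are not given: they have to be found in the camera images.
- crusher: tablet crusher bolted to the table: aluminium two-post bridge, base 110 x 155 x 16 mm, bridge 136 mm long (own y), 42 mm wide, top 96 mm above the table, with a round boss 30 mm across up to 113 mm. Origin: centre of the base's underside; its z is the axis of screw and nut. A rubber bed 42 mm across lies under the foot; its height varies and is not measured
- nut: steel hexagonal jam nut on the boss, round the screw, below the bar head: 40 mm across flats, 18 mm thick. Origin on the axis at its underside (113 mm above the table as found, give or take 1 mm), z up; one pair of flats faces own +y and -y, the others lie 60 degrees round. Right-hand: counterclockwise from above loosens and raises it 3 mm per rad
- nut_mid (a point): centre of the nut, 9 mm above its underside. It is found tight; turned 0.4 to 0.8 rad counterclockwise it lets the screw go, and it turns freely for 2.5 rad more, at about 0.17 N m. Tightening grows harder by 0.18 N m per rad past the first grip; 0.3 to 0.9 rad past it is tight, 1.2 too much. It stays where it is left
- screw: ram screw, right-hand quick thread: clockwise from above goes down, 3 mm per rad. Shaft 20 mm across; its head is an upright steel bar 34 mm long (own x), 12 mm thick (own y, the width to pinch), 26 mm high. Origin on the axis, 61 mm below the bar's underside. As found the bar's underside is about 161 mm above the table, 30 mm above the nut's top
- bar_mid (a point): middle of the screw's bar, 74 mm above the screw's origin. Nut slack, it turns at about 0.25 N m (0.1 or more is felt while paused in the turn) and stays where left; nut tight, it is clamped. 0.5 to 1.8 rad clockwise brings the foot to the bed; each rad beyond adds 0.24 N m and 80 N on the bed. An added 0.07 to 0.2 N m is right, 0.3 too much
- foot: the spring-loaded steel foot under the ram, disc of 30 mm diameter and 8 mm thick, below the bridge; origin on the axis at its underside, about 44 mm above the table at the start. It gives about 1 mm per 27 N
- shoe: the small clamp shoe inside the bridge (out of sight) which the nut squeezes against the screw; about 90 N for each rad of nut turned past the first grip. Origin at its clamping face
- tumbler: glass tumbler standing upside down, 74 mm across at the table, 95 mm high; origin at its underside
- pill_bottle: teal pill bottle, 42 mm across, 75 mm high, beside the crusher; origin at its underside
- timer: round kitchen timer, 68 mm across, 44 mm high, with a black knob, beside the crusher; origin at its underside
- mug: white mug, 76 mm across, 85 mm high; origin at its underside
- dish: small blue dish, 90 mm across, 18 mm high, on the far side of the crusher; origin at its underside
- spoon: steel spoon 140 mm long lying between the robot and the crusher; origin at its underside
There are look-alikes about, which are no part of the job. Leave any blue, pink or turquoise look-alike of the crusher alone.

How it is judged:
On the way, in this order (a step that is already met when the one before it is completed fails the run):
1. the jam nut is slackened: the shoe lets go of the screw while the foot is still clear of the bed (contact force between shoe and screw below 0.5 N and contact force between foot and anything else below 1 N), for 0.2 s.
2. with the nut slack, the screw has brought the foot firmly on to the bed: 20 to 70 N (contact force between shoe and screw below 2 N and contact force between foot and anything else between 20 and 70 N), for 0.2 s.
3. the nut is tight again: the shoe grips the screw with more than 15 N (contact force between shoe and screw above 15 N), for 0.2 s.
At the end, for the whole second after the job is handed in: The foot bears on the bed with 20 to 70 N, the jam nut is tight (the shoe grips the screw with more than 15 N, about 0.2 rad past the first grip), and nut and screw are at rest (under 0.05 rad/s) (contact force between foot and anything else between 20 and 70 N and contact force between shoe and screw above 15 N and angular speed of each of nut, screw below 0.05 rad/s); the robot touches nothing.
It fails at once if the foot is driven into the bed with more than 100 N (contact force between foot and anything else above 100 N).
It fails at once if the nut is forced: the shoe is pressed on the screw with more than 110 N (contact force between shoe and screw above 110 N).
It fails at once if another thing on the table is pushed more than 25 mm away (distance of any of tumbler, pill_bottle, timer, mug, dish, spoon from where it was at the start of the episode above 0.025 m).
It also fails if it takes over 72 s, if anything falls off the work surface, if the arm or the gripper's body presses on something with over 40 N, if the wrist force passes 120 N, or if a joint passes its speed limit or range.

## Working session

There is one attempt and no reset: what is moved stays moved. The work goes in short steps, Python scripts to look and compute and a tool call to move; the robot and the scene stay as the last step left them, time stands still between calls to the robot, and variables do not carry over. Pictures are saved under pics/ and viewed, and the job is handed in when it is done.

Besides the shell and the picture viewer there is one more tool, called after "Request:" by a JSON object that holds its "api" and its "payload", one argument or row to a line. arm_command: Moves the arm, as the interface text tells. Its arguments: {"type":"object","properties":{"increments":{"type":"array","items":{"type":"object","properties":{"gripper":{"type":"number"},"dx":{"type":"number"},"dy":{"type":"number"},"dz":{"type":"number"},"spin":{"type":"number"}}}},"grip_force":{"type":"number"}},"required":["increments"]}

```bash
mkdir -p pics; python3 - <<'E'
from bench import read_state,cams,r
import cv2
s=read_state()
for k,v in s.items(): print(k,v)
print(r.grasp_offset)
for n in("side","top"):
    cv2.imwrite(f"pics/{n}0.png",cams.camera(n)[:,:,::-1]); print(n,cams.camera_info(n))
E
```

```text
time 0.0
joint_positions [-1.29958391  0.33289642 -0.06469905  1.46099422  0.02159873  1.3499105
 -0.0884736 ]
joint_vel [ 4.43963716e-04  1.14802715e-03  1.68779891e-05  8.78827688e-07
 -7.82159237e-04  1.14672398e-03  1.89364892e-03]
joint_torque [-2.77716108e-04 -6.23253393e+01  2.45054998e-02 -3.89904892e+01
 -6.13077474e-02  3.97579093e-02  1.52288308e-04]
ee_pos [0.18088896 0.59781493 0.22171337]
eef_rot [ 1.46354919e-01  9.89231856e-01 -7.52719639e-04 -7.53650619e-05]
ft_force [0.16178365 0.53127057 0.41812936]
torque [-0.00125769 -0.0465856   0.01041816]
width 0.08682427151614358
0.0187
side {'K': array([[401.20118011,   0.        , 261.31021938],
       [  0.        , 401.20118011, 197.01295929],
       [  0.        ,   0.        ,   1.        ]]), 'k1': 0.04223682159114867, 'rvec': array([ 2.2220061 , -0.41505791,  0.17427986]), 'tvec': array([-0.47336744,  0.20919032,  1.05433769])}
top {'K': array([[462.62709077,   0.        , 253.73377803],
       [  0.        , 462.62709077, 187.26143434],
       [  0.        ,   0.        ,   1.        ]]), 'k1': -0.11562966675404418, 'rvec': array([ 2.14090962, -2.12248993,  0.20444527]), 'tvec': array([-0.01257909,  0.51389697,  1.3703984 ])}
```

View pics/side0.png

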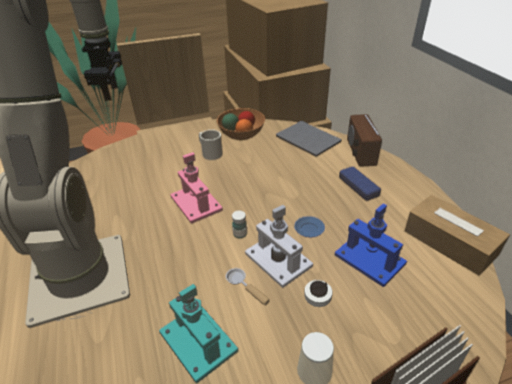

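View pics/top0.png

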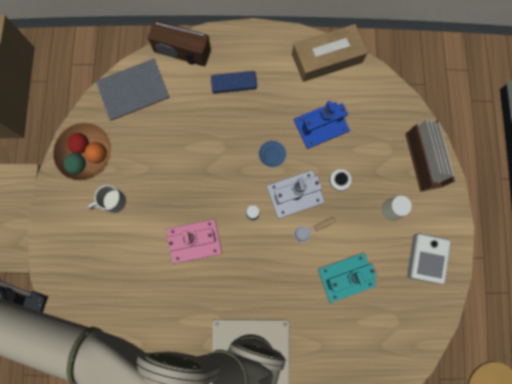

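Candidates for the crusher are silver at top (296,193) / side (279,247), pink at top (193,241), blue at top (322,125) and turquoise at top (347,277). The description says aluminium, so it's the silver one. I'll check it in a close crop.

```bash
cat > h.py <<'E'
import numpy as np,cv2
from bench import cams,read_state,r
def info(n):
    c=cams.camera_info(n);R,_=cv2.Rodrigues(np.array(c["rvec"]));return c["K"],c["k1"],R,np.array(c["tvec"])
def proj(n,P):
    K,k1,R,t=info(n);d=np.array([k1,0,0,0,0.])
    p,_=cv2.projectPoints(np.atleast_2d(np.array(P,float)),cv2.Rodrigues(R)[0],t,K,d);return p[:,0]
def ray(n,uv):
    K,k1,R,t=info(n)
    q=cv2.undistortPoints(np.array([[uv]],float),K,np.array([k1,0,0,0,0.]))[0,0]
    d=R.T@np.array([q[0],q[1],1]);return -R.T@t,d
def atz(n,uv,z):
    o,d=ray(n,uv);return o+d*(z-o[2])/d[2]
def crop(n,img,u,v,w,h,s,name):
    c=img[v:v+h,u:u+w];cv2.imwrite(name,cv2.resize(c,None,fx=s,fy=s,interpolation=cv2.INTER_CUBIC)[:,:,::-1])
E
python3 - <<'E'
from h import *
a=cv2.imread("pics/side0.png")[:,:,::-1];b=cv2.imread("pics/top0.png")[:,:,::-1]
crop("s",a,230,190,100,100,6,"pics/sc.png");crop("t",b,250,150,100,80,8,"pics/tc.png")
E
```

```text
(no output)
```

View pics/sc.png

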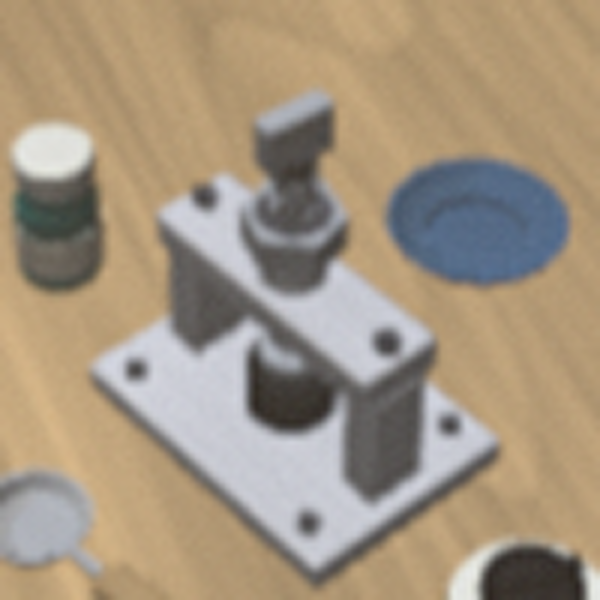

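View pics/tc.png

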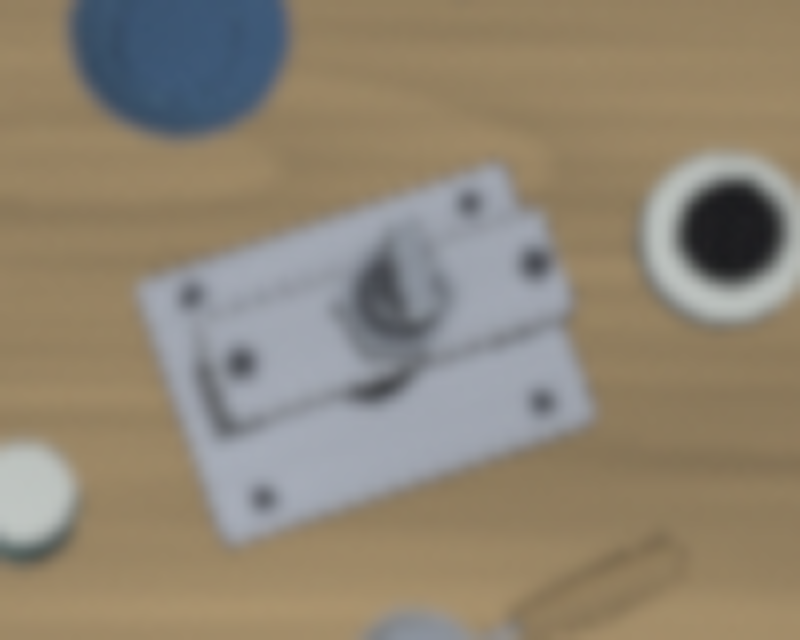

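```bash
python3 - <<'E'
from h import *
from scipy.optimize import least_squares
T=lambda p:((p[0]+.5)/8-.5+250,(p[1]+.5)/8-.5+150)
S=lambda p:((p[0]+.5)/6-.5+230,(p[1]+.5)/6-.5+190)
pt=[(495,163),(597,420),(230,547),(137,285)]
for p in pt: print(atz("top",T(p),.016).round(4))
ps=[(92,368),(318,575),(498,445)]
for p in ps: print("s",atz("side",S(p),.016).round(4))
for n,f,p in (("top",T,(415,268)),("side",S,(294,112))): print("bar",atz(n,f(p),.187).round(4))
for n,f,p in (("top",T,(405,222)),("top",T,(425,312)),("side",S,(263,131)),("side",S,(328,97))): print("barend",n,atz(n,f(p),.187).round(4))
# crusher: local corners (x±.055,y±.0775)
loc=np.array([[.055,.0775],[.055,-.0775],[-.055,-.0775],[-.055,.0775]])
def P(q,z=.016,l=loc):
    c,s=np.cos(q[2]),np.sin(q[2]);return np.c_[l@np.array([[c,s],[-s,c]])+q[:2],np.full(len(l),z)]
m=np.array([atz("top",T(p),.016)[:2] for p in pt]);print(m.mean(0))
# order: top corner image. find permutation
def res(q,both=True):
    W=P(q);a=proj("top",W);b=proj("side",W)
    out=[]
    for p in pt: out.append((a-T(p))[np.argmin(np.linalg.norm(a-T(p),axis=1))])
    for p in ps: out.append((b-S(p))[np.argmin(np.linalg.norm(b-S(p),axis=1))])
    return np.ravel(out)
y0=0
e=m[0]-m[3];print("edge yaw",np.degrees(np.arctan2(e[1],e[0])),np.linalg.norm(e),np.linalg.norm(m[0]-m[1]))
yaw=np.arctan2(e[1],e[0])+np.pi/2
o=least_squares(res,[*m.mean(0),yaw]);print(o.x,np.degrees(o.x[2]),res(o.x).round(2))
E
```

```text
[ 0.577  -0.1905  0.016 ]
[ 0.4747 -0.2291  0.016 ]
[ 0.4237 -0.0853  0.016 ]
[ 0.5266 -0.049   0.016 ]
s [ 0.4261 -0.086   0.016 ]
s [ 0.4757 -0.231   0.016 ]
s [ 0.5767 -0.1947  0.016 ]
bar [ 0.5014 -0.1386  0.187 ]
bar [ 0.5018 -0.1382  0.187 ]
barend top [ 0.5176 -0.1353  0.187 ]
barend top [ 0.486  -0.1419  0.187 ]
barend side [ 0.4859 -0.1443  0.187 ]
barend side [ 0.5181 -0.1347  0.187 ]
[ 0.50050061 -0.13846843]
edge yaw -70.37643762938019 0.15024854706534477 0.10937410580313497
[ 0.50111746 -0.13913752  0.34075192] 19.523646859124003 [ 1.02 -0.55  0.47 -0.16 -0.27  0.11 -0.41 -0.16 -1.14 -0.12 -0.28 -0.07
  0.6  -0.47]
```

```bash
python3 - <<'E'
from h import *
a=cv2.imread("pics/side0.png");b=cv2.imread("pics/top0.png")
def up(img,u,v,w,h,s): return cv2.resize(img[v:v+h,u:u+w],None,fx=s,fy=s,interpolation=cv2.INTER_CUBIC)
def dr(im,n,W,u,v,s,col):
    p=((proj(n,W)-[u,v]+.5)*s-.5).round().astype(int);cv2.polylines(im,[p.reshape(-1,1,2)],True,col,1)
c=np.array([.5012,-.139])
tiles=[]
for n,img,u,v in(("side",a,265,200),("top",b,285,170)):
  row=[]
  for yaw in(None,0,20,40):
    im=up(img,u,v,28,42,7)
    if yaw is not None:
      for z in(.113,.131):
        t=np.radians(yaw+30*1+60*np.arange(6));dr(im,n,np.c_[c[0]+.0231*np.cos(t),c[1]+.0231*np.sin(t),t*0+z],u,v,7,(0,255,0))
      for z in(.187,):
        R=np.radians(14.);l=np.array([[1,1],[1,-1],[-1,-1],[-1,1]])*[.017,.006]
        w=l@np.array([[np.cos(R),np.sin(R)],[-np.sin(R),np.cos(R)]])+c
        dr(im,n,np.c_[w,[z]*4],u,v,7,(0,0,255))
    row.append(im)
  tiles.append(np.hstack(row))
cv2.imwrite("pics/nut.png",np.vstack(tiles)); print(np.vstack(tiles).shape)
E
```

```text
(588, 784, 3)
```

View pics/nut.png

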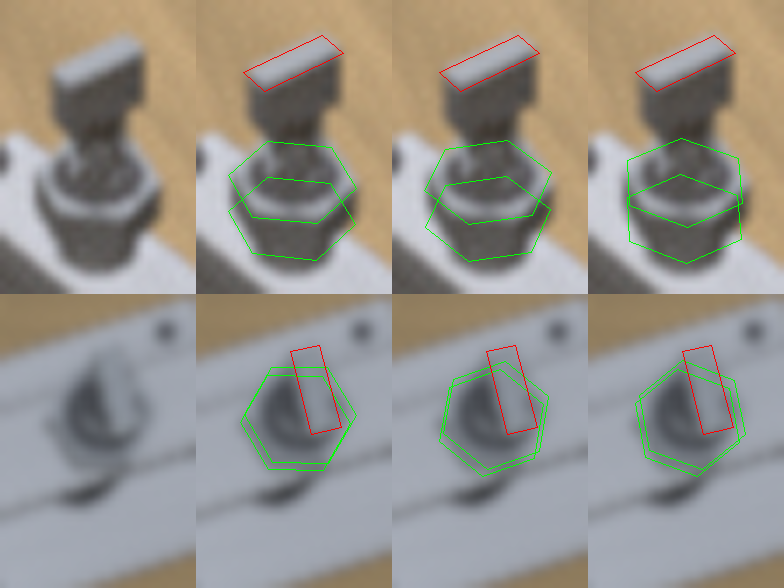

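```bash
python3 - <<'E'
from h import *
a=cv2.imread("pics/side0.png")
u,v,s=262,202,14
def up(img,u,v,w,h,s): return cv2.resize(img[v:v+h,u:u+w],None,fx=s,fy=s,interpolation=cv2.INTER_CUBIC)
def dr(im,n,W,col,off=(0,0)):
    p=((proj(n,W)-[u,v]+off+.5)*s-.5).round().astype(int);cv2.polylines(im,[p.reshape(-1,1,2)],True,col,1)
c=np.array([.501,-.139])
im0=up(a,u,v,28,42,s);im0=cv2.convertScaleAbs(im0,alpha=1.5,beta=-20);im=im0.copy()
t=np.radians(np.arange(0,360,10))
for z in(.096,.113):dr(im,"side",np.c_[c[0]+.015*np.cos(t),c[1]+.015*np.sin(t),t*0+z],(255,0,0))
for z in(.131,):dr(im,"side",np.c_[c[0]+.0231*np.cos(t),c[1]+.0231*np.sin(t),t*0+z],(0,255,0))
for z in(.113,):dr(im,"side",np.c_[c[0]+.0231*np.cos(t),c[1]+.0231*np.sin(t),t*0+z],(0,255,255))
cv2.imwrite("pics/n2.png",np.hstack([im0,im]))
E
```

```text
(no output)
```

View pics/n2.png

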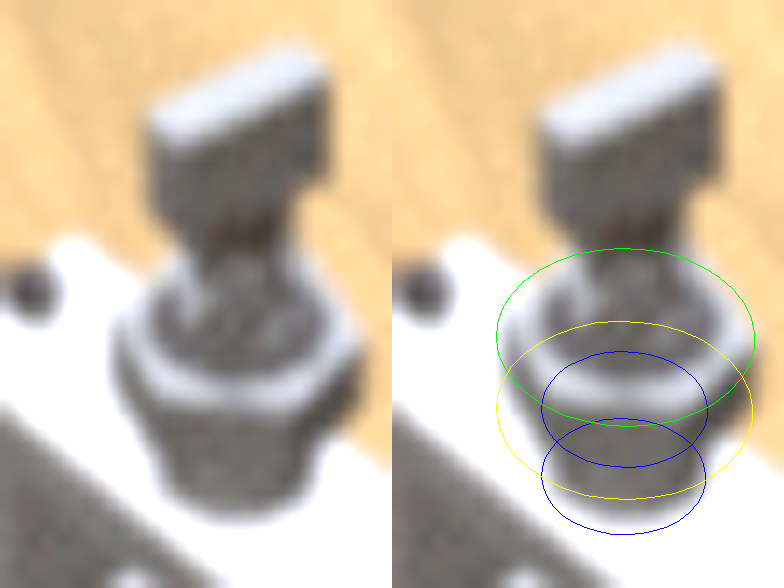

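```bash
python3 - <<'E'
from h import *
from scipy.spatial import ConvexHull
c=np.array([.501,-.139])
for n,dr in(("side",np.arange(-4,4.1,.5)),("top",np.arange(-4,4.1,.5))):
    g=cv2.imread(f"pics/{n}0.png").astype(float).mean(2);g=cv2.GaussianBlur(g,(0,0),.7)
    gx=cv2.Sobel(g,6,1,0);gy=cv2.Sobel(g,6,0,1)
    res=[]
    for yaw in range(-30,30,3):
        t=np.radians(yaw+30*0+60*np.arange(6))
        W=np.array([[c[0]+.0231*np.cos(a),c[1]+.0231*np.sin(a),z] for z in(.113,.131) for a in t])
        p=proj(n,W);h=p[ConvexHull(p).vertices]
        pts=[];nr=[]
        for i in range(len(h)):
            a,b=h[i],h[(i+1)%len(h)];d=b-a;L=np.linalg.norm(d)
            for s in np.arange(.25,L,.5): pts.append(a+d*s/L);nr.append([d[1]/L,-d[0]/L])
        pts=np.array(pts,np.float32);nr=np.array(nr);best=(0,)
        for du in dr:
            for dv in dr:
                m=(pts+[du,dv]).astype(np.float32)
                a=cv2.remap(gx,m[:,0],m[:,1],1)[:,0] if 0 else cv2.remap(gx,m[None,:,0],m[None,:,1],1)[0]
                b=cv2.remap(gy,m[None,:,0],m[None,:,1],1)[0]
                s=abs((a*nr[:,0]+b*nr[:,1]).clip(-120,120).mean())
                if s>best[0]:best=(s,du,dv)
        res.append((round(best[0],1),(yaw+30)%60-30,*best[1:]))
    print(n,"corner angle (mod60):",sorted(res)[::-1][:7])
E
```

```text
side corner angle (mod60): [(np.float64(97.9), -21, np.float64(0.5), np.float64(1.5)), (np.float64(97.5), -18, np.float64(0.5), np.float64(1.5)), (np.float64(97.3), -27, np.float64(0.0), np.float64(1.5)), (np.float64(97.2), -24, np.float64(0.5), np.float64(1.5)), (np.float64(96.9), -15, np.float64(0.5), np.float64(1.5)), (np.float64(96.8), -30, np.float64(0.5), np.float64(1.5)), (np.float64(96.4), 27, np.float64(0.5), np.float64(1.5))]
top corner angle (mod60): [(np.float64(72.8), 27, np.float64(0.0), np.float64(-0.5)), (np.float64(72.7), -30, np.float64(0.0), np.float64(-0.5)), (np.float64(72.5), 24, np.float64(0.0), np.float64(-0.5)), (np.float64(71.7), -27, np.float64(0.0), np.float64(-0.5)), (np.float64(71.4), 21, np.float64(0.0), np.float64(-0.5)), (np.float64(70.4), -24, np.float64(0.0), np.float64(0.0)), (np.float64(70.2), 18, np.float64(0.0), np.float64(-0.5))]
```

Request:
{"api": "arm_command", "payload": {
  "increments": [
    {"spin":0},
    {"dx":-0.028,"dy":-0.055},
    {"dx":-0.028,"dy":-0.055},
    {"dx":-0.028,"dy":-0.055},
    {"dx":-0.028,"dy":-0.055},
    {"dx":-0.028,"dy":-0.055},
    {"dx":-0.028,"dy":-0.055},
    {"dx":-0.028,"dy":-0.055}
  ]
}}

```text
validation failed for argument at $.in...
```

Request:
{"api": "arm_command", "payload": {
  "increments": [
    {"gripper":100,"dx":-0.037,"dy":-0.0437,"dz":-0.005,"spin":0},
    {"gripper":100,"dx":-0.037,"dy":-0.0437,"dz":-0.005,"spin":0},
    {"gripper":100,"dx":-0.037,"dy":-0.0437,"dz":0,"spin":0},
    {"gripper":100,"dx":-0.037,"dy":-0.0437,"dz":0,"spin":0},
    {"gripper":100,"dx":-0.037,"dy":-0.0437,"dz":0,"spin":0},
    {"gripper":100,"dx":-0.037,"dy":-0.0437,"dz":0,"spin":0},
    {"gripper":100,"dx":-0.037,"dy":-0.0437,"dz":0,"spin":0},
    {"gripper":100,"dx":-0.037,"dy":-0.0437,"dz":0,"spin":0}
  ],
  "grip_force": 40
}}

```text
time: 1.1
ee_pos: [0.3634, 0.176, 0.2325]
eef_rot: [0.146, 0.989, 0.0, -0.0]
ft_force: [0.8, -0.1, -0.3]
width: 0.0873
```

Request:
{"api": "arm_command", "payload": {
  "increments": [
    {"gripper":100,"dx":-0.037,"dy":-0.0436,"dz":0,"spin":0},
    {"gripper":100,"dx":-0.037,"dy":-0.0436,"dz":0,"spin":0},
    {"gripper":100,"dx":-0.037,"dy":-0.0436,"dz":0,"spin":0},
    {"gripper":100,"dx":-0.037,"dy":-0.0436,"dz":0,"spin":0},
    {"gripper":100,"dx":-0.037,"dy":-0.0436,"dz":0,"spin":0},
    {"gripper":100,"dx":-0.037,"dy":-0.0436,"dz":0,"spin":0},
    {"gripper":100,"dx":0,"dy":0,"dz":0,"spin":10},
    {"gripper":100,"dx":0,"dy":0,"dz":0,"spin":10}
  ]
}}

```text
time: 2.1
ee_pos: [0.4996, -0.1376, 0.232]
eef_rot: [0.319, 0.948, -0.0, -0.0]
ft_force: [0.9, -0.3, 0.7]
width: 0.0871
```

Request:
{"api": "arm_command", "payload": {
  "increments": [
    {"gripper":100,"dx":0,"dy":0,"dz":0,"spin":10},
    {"gripper":100,"dx":0,"dy":0,"dz":0,"spin":10},
    {"gripper":100,"dx":0,"dy":0,"dz":0,"spin":3.2},
    {"gripper":100,"dx":0,"dy":0,"dz":0,"spin":0},
    {"gripper":100,"dx":0,"dy":0,"dz":0,"spin":0},
    {"gripper":100,"dx":0,"dy":0,"dz":0,"spin":0},
    {"gripper":100,"dx":0,"dy":0,"dz":0,"spin":0},
    {"gripper":100,"dx":0,"dy":0,"dz":0,"spin":0}
  ]
}}

```text
time: 3.1
ee_pos: [0.4998, -0.1368, 0.2325]
eef_rot: [0.5, 0.866, 0.0, -0.0]
ft_force: [-0.6, 0.4, 0.9]
width: 0.0873
```

```bash
cat >> h.py <<'E'
def st():
    s=read_state();q=s["eef_rot"]
    from scipy.spatial.transform import Rotation as Ro
    y=Ro.from_quat(q).as_matrix()[:,1]
    print("t",round(s["time"],2),"p",np.round(s["ee_pos"],4),"thY",round(np.degrees(np.arctan2(y[1],y[0])),2),"F",np.round(s["ft_force"],2),"M",np.round(s["torque"],3),"w",round(s["width"],4),"j",np.round(s["joint_positions"],2))
E
python3 - <<'E'
from h import *
st()
for n,u,v in(("side",200,120),("top",230,130)):
    crop(n,cams.camera(n),u,v,130,150,5 if n=="x" else 4,f"pics/{n}1.png")
E
```

```text
t 3.1 p [ 0.4998 -0.1368  0.2325] thY 29.98 F [-0.63  0.45  0.92] M [-0.01   0.02   0.019] w 0.0873 j [-0.62  0.09  0.86  1.76 -0.07  1.32  0.78]
```

View pics/side1.png

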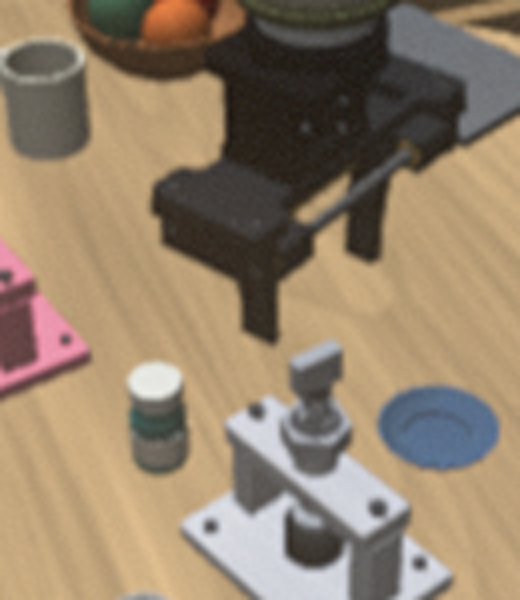

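The side crop shows the fingers straddling the silver crusher's bar, at crop (315,370), with nothing else below. Descending onto the nut.

Request:
{"api": "arm_command", "payload": {
  "increments": [
    {"gripper":100,"dx":-0.002,"dy":0,"dz":0.025,"spin":0},
    {"gripper":100,"dx":0,"dy":0,"dz":0.025,"spin":0},
    {"gripper":100,"dx":0,"dy":0,"dz":0.025,"spin":0},
    {"gripper":100,"dx":0,"dy":0,"dz":0.022,"spin":0},
    {"gripper":100,"dx":0,"dy":0,"dz":0.007,"spin":0},
    {"gripper":100,"dx":0,"dy":0,"dz":0.005,"spin":0},
    {"gripper":100,"dx":0,"dy":0,"dz":0.002,"spin":0},
    {"gripper":100,"dx":0,"dy":0,"dz":0,"spin":0}
  ],
  "grip_force": 40
}}

```text
time: 4.2
ee_pos: [0.501, -0.1385, 0.1219]
eef_rot: [0.5, 0.866, 0.0, 0.0]
ft_force: [1.0, 0.3, -0.2]
width: 0.0871
```

```bash
python3 - <<'E'
from h import *
st()
crop("side",cams.camera("side"),230,150,100,110,6 if 0 else 5,f"pics/side2.png")
E
```

```text
t 4.2 p [ 0.501  -0.1385  0.1219] thY 29.97 F [ 0.99  0.32 -0.22] M [-0.054  0.033  0.011] w 0.0871 j [-0.56  0.23  0.84  1.9  -0.2   1.09  0.88]
```

View pics/side2.png

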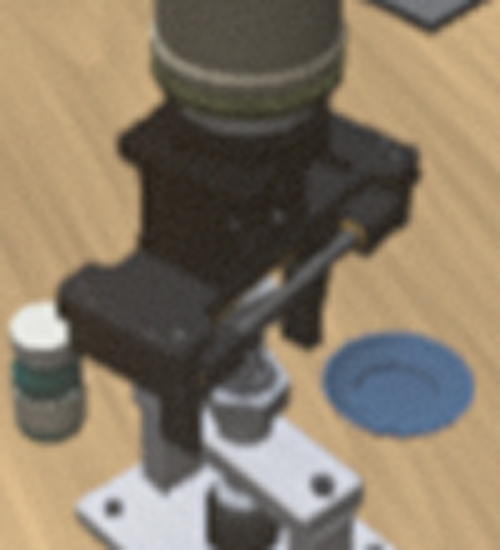

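The fingers are either side of the nut at crop (245,390), and the palm clears the bar. Closing.

Request:
{"api": "arm_command", "payload": {
  "increments": [
    {"gripper":60,"dx":0,"dy":0,"dz":0.0015,"spin":0},
    {"gripper":40,"dx":0,"dy":0,"dz":0,"spin":0},
    {"gripper":30,"dx":0,"dy":0,"dz":0,"spin":0},
    {"gripper":30,"dx":0,"dy":0,"dz":0,"spin":0},
    {"gripper":30,"dx":0,"dy":0,"dz":0,"spin":0},
    {"gripper":30,"dx":0,"dy":0,"dz":0,"spin":0},
    {"gripper":30,"dx":0,"dy":0,"dz":0,"spin":0},
    {"gripper":30,"dx":0,"dy":0,"dz":0,"spin":0}
  ],
  "grip_force": 40
}}

```text
time: 5.25
ee_pos: [0.5023, -0.1376, 0.1203]
eef_rot: [0.5, 0.866, 0.001, 0.001]
ft_force: [6.4, 1.7, -5.3]
width: 0.0437
```

```bash
python3 -c "
from h import *
st()"
```

```text
t 5.25 p [ 0.5023 -0.1376  0.1203] thY 30.03 F [ 6.44  1.74 -5.27] M [ 0.336 -1.366 -0.055] w 0.0437 j [-0.56  0.24  0.84  1.9  -0.2   1.09  0.88]
```

Request:
{"api": "arm_command", "payload": {
  "increments": [
    {"gripper":30,"dx":0,"dy":0.001,"dz":0,"spin":0},
    {"gripper":30,"dx":0,"dy":0,"dz":0,"spin":0},
    {"gripper":30,"dx":0,"dy":0,"dz":0,"spin":0},
    {"gripper":30,"dx":0,"dy":0,"dz":0,"spin":0},
    {"gripper":30,"dx":0,"dy":0,"dz":0,"spin":0},
    {"gripper":30,"dx":0,"dy":0,"dz":0,"spin":0},
    {"gripper":30,"dx":0,"dy":0,"dz":0,"spin":0},
    {"gripper":30,"dx":0,"dy":0,"dz":0,"spin":0}
  ]
}}

```text
time: 6.25
ee_pos: [0.5024, -0.1376, 0.1202]
eef_rot: [0.5, 0.866, 0.001, 0.001]
ft_force: [5.0, 1.8, -1.2]
width: 0.0436
```

```bash
python3 -c "
from h import *
st()"
```

```text
t 6.25 p [ 0.5024 -0.1376  0.1202] thY 29.99 F [ 5.01  1.8  -1.21] M [ 0.397 -0.999 -0.034] w 0.0436 j [-0.56  0.24  0.84  1.9  -0.2   1.09  0.88]
```

Request:
{"api": "arm_command", "payload": {
  "increments": [
    {"gripper":30,"dx":0,"dy":0,"dz":0,"spin":-2},
    {"gripper":30,"dx":0,"dy":0,"dz":0,"spin":-2},
    {"gripper":30,"dx":0,"dy":0,"dz":0,"spin":-1},
    {"gripper":30,"dx":0,"dy":0,"dz":0,"spin":0},
    {"gripper":30,"dx":0,"dy":0,"dz":0,"spin":0},
    {"gripper":30,"dx":0,"dy":0,"dz":0,"spin":0},
    {"gripper":30,"dx":0,"dy":0,"dz":0,"spin":0},
    {"gripper":30,"dx":0,"dy":0,"dz":0,"spin":0}
  ]
}}

```text
time: 7.25
ee_pos: [0.5024, -0.1376, 0.1204]
eef_rot: [0.462, 0.887, 0.001, 0.001]
ft_force: [4.9, 2.8, 0.2]
width: 0.0434
```

```bash
python3 - <<'E'
from h import *
st()
crop("side",cams.camera("side"),255,195,50,60,10,f"pics/side3.png")
E
```

```text
t 7.25 p [ 0.5024 -0.1376  0.1204] thY 35.0 F [4.88 2.78 0.19] M [ 0.495 -0.756 -0.013] w 0.0434 j [-0.55  0.23  0.83  1.9  -0.2   1.09  0.97]
```

View pics/side3.png

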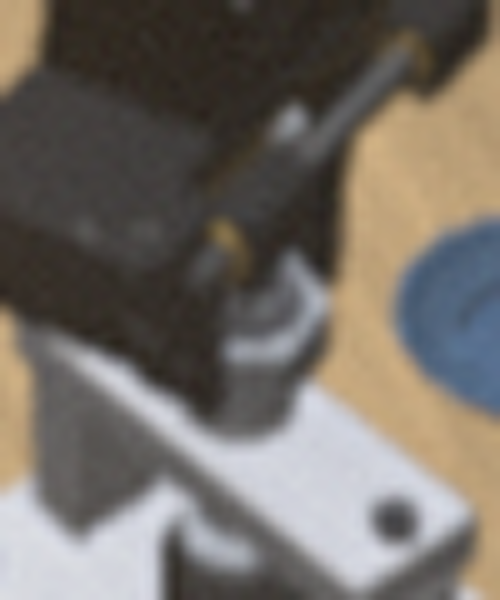

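The nut's corners, not its flats, lie near 30° (I misread my fit). That explains the 43.5 mm width and the lack of torque. Reopening and re-aligning to the flats at about 2°.

Request:
{"api": "arm_command", "payload": {
  "increments": [
    {"gripper":80,"dx":0,"dy":0.0007,"dz":0,"spin":0},
    {"gripper":80,"dx":0,"dy":0,"dz":0,"spin":0},
    {"gripper":80,"dx":0,"dy":0,"dz":0,"spin":8},
    {"gripper":80,"dx":0,"dy":0,"dz":0,"spin":8},
    {"gripper":80,"dx":0,"dy":0,"dz":0,"spin":9},
    {"gripper":80,"dx":0,"dy":0,"dz":0,"spin":8},
    {"gripper":50,"dx":0,"dy":0,"dz":0,"spin":0},
    {"gripper":30,"dx":0,"dy":0,"dz":0,"spin":0}
  ]
}}

```text
time: 8.3
ee_pos: [0.502, -0.1377, 0.1199]
eef_rot: [0.694, 0.72, -0.0, -0.0]
ft_force: [-0.2, -0.1, 0.3]
width: 0.057
```

Request:
{"api": "arm_command", "payload": {
  "increments": [
    {"gripper":30,"dx":0,"dy":0,"dz":0,"spin":0},
    {"gripper":30,"dx":0,"dy":0,"dz":0,"spin":0},
    {"gripper":30,"dx":0,"dy":0,"dz":0,"spin":0},
    {"gripper":30,"dx":0,"dy":0,"dz":0,"spin":0},
    {"gripper":30,"dx":0,"dy":0,"dz":0,"spin":0},
    {"gripper":30,"dx":0,"dy":0,"dz":0,"spin":0},
    {"gripper":30,"dx":0,"dy":0,"dz":0,"spin":0},
    {"gripper":30,"dx":0,"dy":0,"dz":0,"spin":0}
  ]
}}

```text
time: 9.3
ee_pos: [0.5023, -0.1376, 0.12]
eef_rot: [0.695, 0.719, 0.0, 0.0]
ft_force: [3.4, -1.2, -2.6]
width: 0.0401
```

```bash
python3 - <<'E'
from h import *
st()
E
```

```text
t 9.3 p [ 0.5023 -0.1376  0.12  ] thY 1.97 F [ 3.37 -1.18 -2.57] M [-0.38  -0.617  0.226] w 0.0401 j [-0.63  0.26  0.93  1.9  -0.23  1.09  0.42]
```

Width is now 40.1 mm, so the pads are on the flats. Turning counterclockwise.

Request:
{"api": "arm_command", "payload": {
  "increments": [
    {"gripper":30,"dx":0,"dy":0,"dz":0,"spin":-5},
    {"gripper":30,"dx":0,"dy":0,"dz":-0.0003,"spin":-6},
    {"gripper":30,"dx":0,"dy":0,"dz":-0.0003,"spin":-7},
    {"gripper":30,"dx":0,"dy":0,"dz":-0.0003,"spin":-7},
    {"gripper":30,"dx":0,"dy":0,"dz":-0.0003,"spin":-7},
    {"gripper":30,"dx":0,"dy":0,"dz":-0.0003,"spin":-7},
    {"gripper":30,"dx":0,"dy":0,"dz":-0.0004,"spin":-7},
    {"gripper":30,"dx":0,"dy":0,"dz":-0.0004,"spin":-7}
  ],
  "grip_force": 50
}}

```text
time: 10.3
ee_pos: [0.5026, -0.1375, 0.1227]
eef_rot: [0.299, 0.954, 0.0, 0.0]
ft_force: [2.4, 0.6, -0.1]
width: 0.0399
```

```bash
python3 - <<'E'
from h import *
st()
E
```

```text
t 10.3 p [ 0.5026 -0.1375  0.1227] thY 55.16 F [ 2.43  0.65 -0.14] M [ 0.074 -0.576 -0.182] w 0.0399 j [-0.5   0.22  0.77  1.89 -0.17  1.09  1.3 ]
```

Moving torque is down to 0.18 N·m, so the nut is free. I'll go a little further, then open, rise to bar height and turn to the bar's flats.

Request:
{"api": "arm_command", "payload": {
  "increments": [
    {"gripper":30,"dx":0,"dy":0,"dz":-0.0003,"spin":-6},
    {"gripper":30,"dx":0,"dy":0,"dz":0,"spin":0},
    {"gripper":80,"dx":0,"dy":0,"dz":0,"spin":0},
    {"gripper":80,"dx":0,"dy":0,"dz":0,"spin":0},
    {"gripper":80,"dx":0,"dy":0,"dz":-0.011,"spin":0},
    {"gripper":80,"dx":0,"dy":0,"dz":-0.011,"spin":-10},
    {"gripper":80,"dx":0,"dy":0,"dz":-0.011,"spin":-10},
    {"gripper":80,"dx":0,"dy":0,"dz":0,"spin":-10}
  ]
}}

```text
time: 11.3
ee_pos: [0.5027, -0.1378, 0.1571]
eef_rot: [-0.011, 1.0, 0.0, 0.001]
ft_force: [-0.5, -0.4, 0.3]
width: 0.0697
```

Request:
{"api": "arm_command", "payload": {
  "increments": [
    {"gripper":80,"dx":0,"dy":0,"dz":0,"spin":-10},
    {"gripper":70,"dx":0,"dy":0,"dz":0,"spin":-3},
    {"gripper":50,"dx":0,"dy":0,"dz":0,"spin":0},
    {"gripper":30,"dx":0,"dy":0,"dz":0,"spin":0},
    {"gripper":4,"dx":0,"dy":0,"dz":0,"spin":0},
    {"gripper":4,"dx":0,"dy":0,"dz":0,"spin":0},
    {"gripper":4,"dx":0,"dy":0,"dz":0,"spin":0},
    {"gripper":4,"dx":0,"dy":0,"dz":0,"spin":0}
  ],
  "grip_force": 50
}}

```text
time: 12.3
ee_pos: [0.5022, -0.1374, 0.1556]
eef_rot: [-0.122, 0.993, 0.0, -0.0]
ft_force: [-0.1, 0.4, -0.0]
width: 0.0183
```

```bash
python3 - <<'E'
from h import *
st()
crop("side",cams.camera("side"),230,150,100,110,6 if 0 else 5,f"pics/side4.png")
E
```

```text
t 12.3 p [ 0.5022 -0.1374  0.1556] thY 103.97 F [-0.09  0.35 -0.03] M [ 0.325  0.194 -0.065] w 0.0183 j [-0.43  0.17  0.67  1.85 -0.11  1.16  2.1 ]
```

View pics/side4.png

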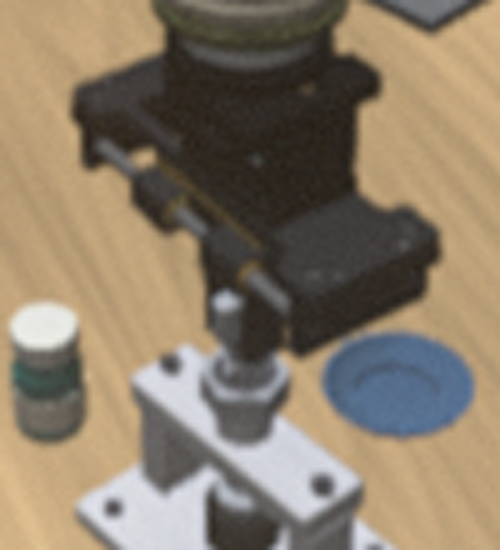

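The side crop shows the fingers either side of the bar at crop (228,320). They're still closing. I'll finish the grip, then begin winding.

Request:
{"api": "arm_command", "payload": {
  "increments": [
    {"gripper":4,"dx":0,"dy":0,"dz":0,"spin":0},
    {"gripper":4,"dx":0,"dy":0,"dz":0,"spin":0},
    {"gripper":4,"dx":0,"dy":0,"dz":0,"spin":0},
    {"gripper":4,"dx":0,"dy":0,"dz":0,"spin":0},
    {"gripper":4,"dx":0,"dy":0,"dz":0.0002,"spin":5},
    {"gripper":4,"dx":0,"dy":0,"dz":0.0003,"spin":5},
    {"gripper":4,"dx":0,"dy":0,"dz":0.0002,"spin":5},
    {"gripper":4,"dx":0,"dy":0,"dz":0.0003,"spin":5}
  ],
  "grip_force": 55
}}

```text
time: 13.35
ee_pos: [0.5022, -0.1374, 0.1546]
eef_rot: [0.054, 0.999, 0.0, -0.0]
ft_force: [-1.4, 2.5, 1.7]
width: 0.018
```

```bash
python3 - <<'E'
from h import *
st()
E
```

```text
t 13.35 p [ 0.5022 -0.1374  0.1546] thY 83.83 F [-1.36  2.48  1.67] M [0.578 0.339 0.221] w 0.018 j [-0.46  0.17  0.71  1.86 -0.12  1.16  1.75]
```

Width 18 mm means the fingertips are on the 20 mm shaft below the bar. Opening and raising about 10 mm, then I'll look at where the bar is.

Request:
{"api": "arm_command", "payload": {
  "increments": [
    {"gripper":40,"dx":0,"dy":0,"dz":0,"spin":0},
    {"gripper":60,"dx":0,"dy":0,"dz":0,"spin":0},
    {"gripper":70,"dx":0,"dy":0,"dz":-0.005,"spin":0},
    {"gripper":70,"dx":0,"dy":0,"dz":-0.0045,"spin":0},
    {"gripper":70,"dx":0,"dy":0,"dz":0,"spin":0},
    {"gripper":70,"dx":0,"dy":0,"dz":0,"spin":0},
    {"gripper":70,"dx":0,"dy":0,"dz":0,"spin":0},
    {"gripper":70,"dx":0,"dy":0,"dz":0,"spin":0}
  ],
  "grip_force": 50
}}

```text
time: 14.35
ee_pos: [0.5022, -0.1376, 0.164]
eef_rot: [0.053, 0.999, 0.0, -0.0]
ft_force: [0.1, 0.2, 0.2]
width: 0.061
```

```bash
python3 - <<'E'
from h import *
st()
a=cams.camera("side");s=14;u,v=255,195
im=cv2.resize(a[v:v+42,u:u+45],None,fx=s,fy=s,interpolation=cv2.INTER_CUBIC)[:,:,::-1];im=cv2.convertScaleAbs(im,alpha=1.5)
c=np.array([.5025,-.1375])
im2=im.copy()
for R,col in((14,(0,0,255)),(-6,(0,255,0))):
    R=np.radians(R);l=np.array([[1,1],[1,-1],[-1,-1],[-1,1]])*[.017,.006]
    w=l@np.array([[np.cos(R),np.sin(R)],[-np.sin(R),np.cos(R)]])+c
    p=((proj("side",np.c_[w,[.187]*4])-[u,v]+.5)*s-.5).round().astype(int);cv2.polylines(im2,[p.reshape(-1,1,2)],True,col,1)
cv2.imwrite("pics/b5.png",im2)
E
```

```text
t 14.35 p [ 0.5022 -0.1376  0.164 ] thY 83.97 F [0.06 0.15 0.16] M [0.042 0.011 0.003] w 0.061 j [-0.47  0.16  0.71  1.84 -0.11  1.18  1.75]
```

View pics/b5.png

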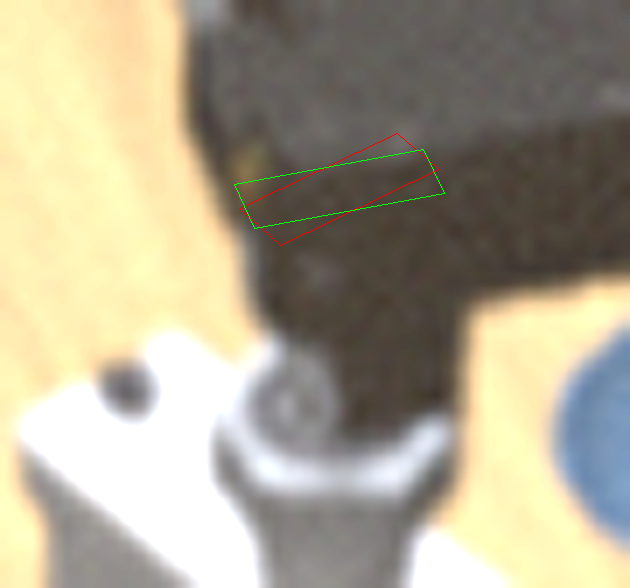

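Request:
{"api": "arm_command", "payload": {
  "increments": [
    {"gripper":30,"dx":0,"dy":0,"dz":0,"spin":0},
    {"gripper":4,"dx":0,"dy":0,"dz":0,"spin":0},
    {"gripper":4,"dx":0,"dy":0,"dz":0,"spin":0},
    {"gripper":4,"dx":0,"dy":0,"dz":0,"spin":0},
    {"gripper":4,"dx":0,"dy":0,"dz":0,"spin":0},
    {"gripper":4,"dx":0,"dy":0,"dz":0,"spin":0},
    {"gripper":4,"dx":0,"dy":0,"dz":0,"spin":0},
    {"gripper":4,"dx":0,"dy":0,"dz":0,"spin":0}
  ],
  "grip_force": 50
}}

```text
time: 15.4
ee_pos: [0.5027, -0.1375, 0.1652]
eef_rot: [0.052, 0.999, 0.0, 0.001]
ft_force: [-3.6, 1.8, 11.1]
width: 0.0117
```

```bash
python3 - <<'E'
from h import *
st()
E
```

```text
t 15.4 p [ 0.5027 -0.1375  0.1652] thY 83.99 F [-3.57  1.84 11.14] M [0.25  0.797 0.163] w 0.0117 j [-0.47  0.16  0.71  1.84 -0.11  1.18  1.75]
```

Width is 11.7 mm, so the pads are on the bar's flats. Winding clockwise and watching the torque.

Request:
{"api": "arm_command", "payload": {
  "increments": [
    {"gripper":4,"dx":0,"dy":0,"dz":0,"spin":2.5},
    {"gripper":4,"dx":0,"dy":0,"dz":0,"spin":2.5},
    {"gripper":4,"dx":0,"dy":0,"dz":0.0001,"spin":2.5},
    {"gripper":4,"dx":0,"dy":0,"dz":0.0001,"spin":2.5},
    {"gripper":4,"dx":0,"dy":0,"dz":0.0001,"spin":2.5},
    {"gripper":4,"dx":0,"dy":0,"dz":0.0001,"spin":2.5},
    {"gripper":4,"dx":0,"dy":0,"dz":0.0001,"spin":2.5},
    {"gripper":4,"dx":0,"dy":0,"dz":0.0001,"spin":2.5}
  ]
}}

```text
time: 16.4
ee_pos: [0.5026, -0.1375, 0.1642]
eef_rot: [0.226, 0.974, 0.0, 0.0]
ft_force: [-1.1, 1.3, 6.3]
width: 0.0111
```

```bash
python3 - <<'E'
from h import *
st()
E
```

```text
t 16.4 p [ 0.5026 -0.1375  0.1642] thY 63.92 F [-1.14  1.26  6.27] M [0.072 0.409 0.241] w 0.0111 j [-0.5   0.16  0.75  1.85 -0.12  1.18  1.41]
```

Request:
{"api": "arm_command", "payload": {
  "increments": [
    {"gripper":4,"dx":0,"dy":0,"dz":0.0001,"spin":2},
    {"gripper":4,"dx":0,"dy":0,"dz":0.0001,"spin":2},
    {"gripper":4,"dx":0,"dy":0,"dz":0.0001,"spin":2},
    {"gripper":4,"dx":0,"dy":0,"dz":0.0001,"spin":2},
    {"gripper":4,"dx":0,"dy":0,"dz":0.0001,"spin":2},
    {"gripper":4,"dx":0,"dy":0,"dz":0.0001,"spin":2},
    {"gripper":4,"dx":0,"dy":0,"dz":0.0001,"spin":2},
    {"gripper":4,"dx":0,"dy":0,"dz":0.0001,"spin":2}
  ]
}}

```text
time: 17.4
ee_pos: [0.5025, -0.1375, 0.1633]
eef_rot: [0.359, 0.933, 0.0, 0.0]
ft_force: [-2.4, 0.5, 6.6]
width: 0.0115
```

```bash
python3 - <<'E'
from h import *
st()
E
```

```text
t 17.4 p [ 0.5025 -0.1375  0.1633] thY 47.94 F [-2.38  0.49  6.62] M [-0.035  0.421  0.193] w 0.0115 j [-0.53  0.17  0.78  1.85 -0.13  1.18  1.14]
```

```bash
cat >> h.py <<'E'
def mz(k=3):
    m=[read_state()["torque"][2]]
    for _ in range(k): cams.camera("side"); m.append(read_state()["torque"][2])
    print("Mz moving",round(m[0],3),"paused",np.round(m[1:],3),round(float(np.mean(m[1:])),3))
E
python3 - <<'E'
from h import *
mz()
E
```

```text
Mz moving 0.193 paused [0.172 0.098 0.062] 0.111
```

Request:
{"api": "arm_command", "payload": {
  "increments": [
    {"gripper":4,"dx":0,"dy":0,"dz":0.0001,"spin":2},
    {"gripper":4,"dx":0,"dy":0,"dz":0.0001,"spin":2},
    {"gripper":4,"dx":0,"dy":0,"dz":0.0001,"spin":2},
    {"gripper":4,"dx":0,"dy":0,"dz":0.0001,"spin":2},
    {"gripper":4,"dx":0,"dy":0,"dz":0.0001,"spin":2},
    {"gripper":4,"dx":0,"dy":0,"dz":0.0001,"spin":2},
    {"gripper":4,"dx":0,"dy":0,"dz":0.0001,"spin":2},
    {"gripper":4,"dx":0,"dy":0,"dz":0.0001,"spin":2}
  ]
}}

```text
time: 18.55
ee_pos: [0.5025, -0.1375, 0.1625]
eef_rot: [0.485, 0.874, 0.0, 0.0]
ft_force: [-2.5, 1.7, 6.8]
width: 0.0115
```

```bash
python3 - <<'E'
from h import *
st();mz()
E
```

```text
t 18.55 p [ 0.5025 -0.1375  0.1625] thY 31.94 F [-2.5   1.65  6.75] M [-0.004  0.588  0.259] w 0.0115 j [-0.55  0.17  0.82  1.85 -0.14  1.18  0.86]
Mz moving 0.259 paused [0.185 0.204 0.164] 0.184
```

Request:
{"api": "arm_command", "payload": {
  "increments": [
    {"gripper":4,"dx":0,"dy":0,"dz":0.0001,"spin":1.5},
    {"gripper":4,"dx":0,"dy":0,"dz":0.0001,"spin":1.5},
    {"gripper":4,"dx":0,"dy":0,"dz":0.0001,"spin":1.5},
    {"gripper":4,"dx":0,"dy":0,"dz":0.0001,"spin":1.5},
    {"gripper":4,"dx":0,"dy":0,"dz":0.0001,"spin":1.5},
    {"gripper":4,"dx":0,"dy":0,"dz":0.0001,"spin":1.5},
    {"gripper":4,"dx":0,"dy":0,"dz":0.0001,"spin":1.5},
    {"gripper":4,"dx":0,"dy":0,"dz":0.0001,"spin":1.5}
  ]
}}

```text
time: 19.7
ee_pos: [0.5025, -0.1376, 0.1619]
eef_rot: [0.574, 0.819, 0.0, 0.0]
ft_force: [-3.9, 1.1, 9.9]
width: 0.0114
```

```bash
python3 - <<'E'
from h import *
st();mz()
E
```

```text
t 19.7 p [ 0.5025 -0.1376  0.1619] thY 19.96 F [-3.91  1.1   9.89] M [-0.04   0.875  0.281] w 0.0114 j [-0.58  0.18  0.84  1.85 -0.14  1.17  0.66]
Mz moving 0.281 paused [0.318 0.262 0.236] 0.272
```

Request:
{"api": "arm_command", "payload": {
  "increments": [
    {"gripper":4,"dx":0,"dy":0,"dz":0.0001,"spin":1},
    {"gripper":4,"dx":0,"dy":0,"dz":0,"spin":1},
    {"gripper":4,"dx":0,"dy":0,"dz":0.0001,"spin":1},
    {"gripper":4,"dx":0,"dy":0,"dz":0,"spin":1},
    {"gripper":4,"dx":0,"dy":0,"dz":0.0001,"spin":1},
    {"gripper":4,"dx":0,"dy":0,"dz":0,"spin":1},
    {"gripper":4,"dx":0,"dy":0,"dz":0.0001,"spin":1},
    {"gripper":4,"dx":0,"dy":0,"dz":0.0001,"spin":1}
  ]
}}

```text
time: 20.85
ee_pos: [0.5025, -0.1376, 0.1615]
eef_rot: [0.629, 0.777, 0.0, 0.0]
ft_force: [-4.0, 1.9, 11.3]
width: 0.0113
```

```bash
python3 - <<'E'
from h import *
st();mz(6)
E
```

```text
t 20.85 p [ 0.5025 -0.1376  0.1615] thY 11.97 F [-4.01  1.93 11.32] M [0.062 1.065 0.344] w 0.0113 j [-0.59  0.18  0.86  1.85 -0.15  1.17  0.53]
Mz moving 0.344 paused [0.323 0.252 0.285 0.292 0.22  0.317] 0.282
```

Torque readings against angle (baseline about 0.22 N·m) put bed contact near θ≈39°. Five degrees more should give about 45 N, and then I release.

Request:
{"api": "arm_command", "payload": {
  "increments": [
    {"gripper":4,"dx":0,"dy":0,"dz":0,"spin":1.5},
    {"gripper":4,"dx":0,"dy":0,"dz":0.0001,"spin":1.5},
    {"gripper":4,"dx":0,"dy":0,"dz":0.0001,"spin":2},
    {"gripper":4,"dx":0,"dy":0,"dz":0,"spin":0},
    {"gripper":4,"dx":0,"dy":0,"dz":0,"spin":0},
    {"gripper":4,"dx":0,"dy":0,"dz":0,"spin":0},
    {"gripper":4,"dx":0,"dy":0,"dz":0,"spin":0},
    {"gripper":4,"dx":0,"dy":0,"dz":0,"spin":0}
  ]
}}

```text
time: 22.15
ee_pos: [0.5025, -0.1376, 0.1613]
eef_rot: [0.663, 0.749, 0.0, 0.0]
ft_force: [-2.8, 1.0, 9.2]
width: 0.0115
```

```bash
python3 - <<'E'
from h import *
st();mz(4)
E
```

```text
t 22.15 p [ 0.5025 -0.1376  0.1613] thY 7.0 F [-2.78  1.04  9.25] M [0.058 0.948 0.241] w 0.0115 j [-0.6   0.18  0.87  1.85 -0.15  1.17  0.44]
Mz moving 0.241 paused [0.27  0.237 0.212 0.225] 0.236
```

Request:
{"api": "arm_command", "payload": {
  "increments": [
    {"gripper":30,"dx":0,"dy":0,"dz":0,"spin":0},
    {"gripper":80,"dx":0,"dy":0,"dz":0,"spin":0},
    {"gripper":80,"dx":0,"dy":0,"dz":0,"spin":0},
    {"gripper":80,"dx":0,"dy":0,"dz":0,"spin":0},
    {"gripper":80,"dx":0,"dy":0,"dz":0,"spin":0},
    {"gripper":80,"dx":0,"dy":0,"dz":0,"spin":0},
    {"gripper":80,"dx":0,"dy":0,"dz":0,"spin":3},
    {"gripper":80,"dx":0,"dy":0,"dz":0,"spin":3}
  ]
}}

```text
time: 23.35
ee_pos: [0.5021, -0.1377, 0.1603]
eef_rot: [0.702, 0.712, -0.0, -0.0]
ft_force: [0.3, 0.5, -0.4]
width: 0.0689
```

```bash
python3 - <<'E'
from h import *
st()
crop("side",cams.camera("side"),230,150,100,110,5,"pics/side6.png")
E
```

```text
t 23.35 p [ 0.5021 -0.1377  0.1603] thY 0.86 F [ 0.3   0.5  -0.39] M [-0.126  0.018  0.021] w 0.0689 j [-0.61  0.19  0.89  1.85 -0.16  1.17  0.34]
```

View pics/side6.png

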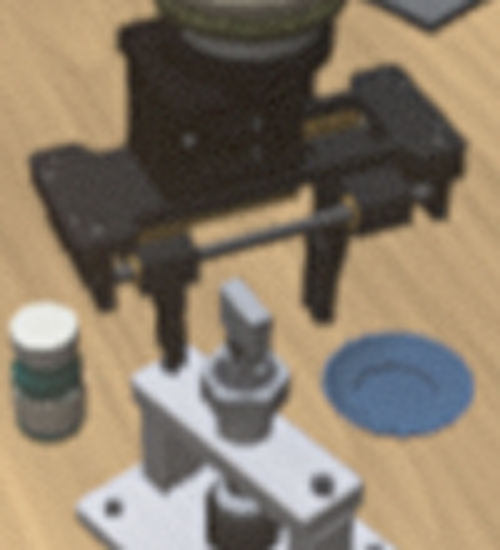

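The fingers are open and clear. The bar at crop (245,320) now lies across the jaws, and the nut is at (245,390). Descending to the nut, flats at about 1°.

Request:
{"api": "arm_command", "payload": {
  "increments": [
    {"gripper":80,"dx":0,"dy":0,"dz":0.014,"spin":0},
    {"gripper":80,"dx":0,"dy":0,"dz":0.014,"spin":0},
    {"gripper":80,"dx":0,"dy":0,"dz":0.01,"spin":0},
    {"gripper":80,"dx":0,"dy":0,"dz":0.0025,"spin":0},
    {"gripper":50,"dx":0,"dy":0,"dz":0,"spin":0},
    {"gripper":30,"dx":0,"dy":0,"dz":0,"spin":0},
    {"gripper":30,"dx":0,"dy":0,"dz":0,"spin":0},
    {"gripper":30,"dx":0,"dy":0,"dz":0,"spin":0}
  ],
  "grip_force": 40
}}

```text
time: 24.4
ee_pos: [0.5024, -0.1376, 0.1201]
eef_rot: [0.701, 0.713, 0.0, 0.0]
ft_force: [-0.5, -0.2, 0.6]
width: 0.0403
```

Request:
{"api": "arm_command", "payload": {
  "increments": [
    {"gripper":30,"dx":0,"dy":0,"dz":0,"spin":0},
    {"gripper":30,"dx":0,"dy":0,"dz":0,"spin":0},
    {"gripper":30,"dx":0,"dy":0,"dz":0,"spin":0},
    {"gripper":30,"dx":0,"dy":0,"dz":0,"spin":0},
    {"gripper":30,"dx":0,"dy":0,"dz":0,"spin":0},
    {"gripper":30,"dx":0,"dy":0,"dz":0,"spin":0},
    {"gripper":30,"dx":0,"dy":0,"dz":0,"spin":0},
    {"gripper":30,"dx":0,"dy":0,"dz":0,"spin":0}
  ]
}}

```text
time: 25.4
ee_pos: [0.5024, -0.1376, 0.1201]
eef_rot: [0.701, 0.713, 0.0, 0.0]
ft_force: [-0.9, 0.9, 4.8]
width: 0.0401
```

```bash
python3 - <<'E'
from h import *
st()
E
```

```text
t 25.4 p [ 0.5024 -0.1376  0.1201] thY 0.97 F [-0.86  0.88  4.85] M [0.074 0.227 0.124] w 0.0401 j [-0.58  0.25  0.87  1.9  -0.21  1.09  0.39]
```

Request:
{"api": "arm_command", "payload": {
  "increments": [
    {"gripper":30,"dx":0,"dy":0,"dz":0.0002,"spin":4},
    {"gripper":30,"dx":0,"dy":0,"dz":0.0002,"spin":4},
    {"gripper":30,"dx":0,"dy":0,"dz":0.0002,"spin":4},
    {"gripper":30,"dx":0,"dy":0,"dz":0.0002,"spin":4},
    {"gripper":30,"dx":0,"dy":0,"dz":0.0002,"spin":4},
    {"gripper":30,"dx":0,"dy":0,"dz":0.0002,"spin":4},
    {"gripper":30,"dx":0,"dy":0,"dz":0.0002,"spin":4},
    {"gripper":30,"dx":0,"dy":0,"dz":0.0002,"spin":4}
  ]
}}

```text
time: 26.4
ee_pos: [0.5022, -0.1376, 0.1184]
eef_rot: [0.871, 0.491, 0.0, -0.0]
ft_force: [-0.9, 0.8, 5.0]
width: 0.0404
```

```bash
python3 - <<'E'
from h import *
st();mz(2)
E
```

```text
t 26.4 p [ 0.5022 -0.1376  0.1184] thY -31.16 F [-0.9   0.84  4.98] M [0.022 0.33  0.115] w 0.0404 j [-0.66  0.28  0.97  1.9  -0.26  1.09 -0.13]
Mz moving 0.115 paused [ 0.033 -0.154] -0.06
```

Request:
{"api": "arm_command", "payload": {
  "increments": [
    {"gripper":30,"dx":0,"dy":0,"dz":0.0001,"spin":2},
    {"gripper":30,"dx":0,"dy":0,"dz":0.0001,"spin":2},
    {"gripper":30,"dx":0,"dy":0,"dz":0.0001,"spin":2},
    {"gripper":30,"dx":0,"dy":0,"dz":0.0001,"spin":2},
    {"gripper":30,"dx":0,"dy":0,"dz":0.0001,"spin":2},
    {"gripper":30,"dx":0,"dy":0,"dz":0.0001,"spin":2},
    {"gripper":30,"dx":0,"dy":0,"dz":0.0001,"spin":2},
    {"gripper":30,"dx":0,"dy":0,"dz":0.0001,"spin":2}
  ]
}}

```text
time: 27.5
ee_pos: [0.5022, -0.1375, 0.1176]
eef_rot: [0.931, 0.366, -0.0, -0.0]
ft_force: [-1.6, 1.0, 6.2]
width: 0.0399
```

```bash
python3 - <<'E'
from h import *
st();mz(2)
E
```

```text
t 27.5 p [ 0.5022 -0.1375  0.1176] thY -47.09 F [-1.63  1.    6.25] M [0.096 0.484 0.209] w 0.0399 j [-0.7   0.3   1.03  1.91 -0.28  1.1  -0.39]
Mz moving 0.209 paused [0.117 0.099] 0.108
```

Request:
{"api": "arm_command", "payload": {
  "increments": [
    {"gripper":30,"dx":0,"dy":0,"dz":0.0001,"spin":1},
    {"gripper":30,"dx":0,"dy":0,"dz":0,"spin":1},
    {"gripper":30,"dx":0,"dy":0,"dz":0.0001,"spin":1},
    {"gripper":30,"dx":0,"dy":0,"dz":0,"spin":1},
    {"gripper":30,"dx":0,"dy":0,"dz":0.0001,"spin":1},
    {"gripper":30,"dx":0,"dy":0,"dz":0,"spin":1},
    {"gripper":30,"dx":0,"dy":0,"dz":0.0001,"spin":2},
    {"gripper":30,"dx":0,"dy":0,"dz":0.0001,"spin":2}
  ]
}}

```text
time: 28.6
ee_pos: [0.5021, -0.1375, 0.1171]
eef_rot: [0.959, 0.283, -0.0, -0.0]
ft_force: [-1.5, 0.7, 5.9]
width: 0.0402
```

```bash
python3 - <<'E'
from h import *
st();mz(3)
E
```

```text
t 28.6 p [ 0.5021 -0.1375  0.1171] thY -57.09 F [-1.54  0.71  5.94] M [0.094 0.498 0.215] w 0.0402 j [-0.73  0.31  1.06  1.91 -0.31  1.1  -0.54]
Mz moving 0.215 paused [0.219 0.093 0.073] 0.128
```

Request:
{"api": "arm_command", "payload": {
  "increments": [
    {"gripper":30,"dx":0,"dy":0,"dz":0,"spin":1},
    {"gripper":30,"dx":0,"dy":0,"dz":0.0001,"spin":1},
    {"gripper":30,"dx":0,"dy":0,"dz":0,"spin":1},
    {"gripper":30,"dx":0,"dy":0,"dz":0.0001,"spin":1},
    {"gripper":30,"dx":0,"dy":0,"dz":0,"spin":1},
    {"gripper":30,"dx":0,"dy":0,"dz":0.0001,"spin":1},
    {"gripper":30,"dx":0,"dy":0,"dz":0,"spin":1},
    {"gripper":30,"dx":0,"dy":0,"dz":0,"spin":1}
  ]
}}

```text
time: 29.75
ee_pos: [0.5021, -0.1375, 0.1167]
eef_rot: [0.976, 0.216, -0.0, -0.0]
ft_force: [-0.9, 1.0, 4.9]
width: 0.0405
```

```bash
python3 - <<'E'
from h import *
st();mz(3)
E
```

```text
t 29.75 p [ 0.5021 -0.1375  0.1167] thY -65.05 F [-0.89  0.98  4.94] M [0.138 0.416 0.279] w 0.0405 j [-0.75  0.33  1.1   1.91 -0.33  1.1  -0.66]
Mz moving 0.279 paused [0.265 0.234 0.169] 0.223
```

Torque is now 0.28 N·m, about 0.6 rad past first grip, and at roughly the original angle. Releasing and withdrawing.

Request:
{"api": "arm_command", "payload": {
  "increments": [
    {"gripper":50,"dx":0,"dy":0,"dz":0,"spin":0},
    {"gripper":80,"dx":0,"dy":0,"dz":0,"spin":0},
    {"gripper":80,"dx":0,"dy":0,"dz":0,"spin":0},
    {"gripper":80,"dx":0,"dy":0,"dz":0,"spin":0},
    {"gripper":80,"dx":0,"dy":0,"dz":0,"spin":0},
    {"gripper":80,"dx":0,"dy":0,"dz":-0.02,"spin":0},
    {"gripper":80,"dx":0,"dy":0,"dz":-0.03,"spin":0},
    {"gripper":80,"dx":0,"dy":0,"dz":-0.04,"spin":0}
  ]
}}

```text
time: 30.9
ee_pos: [0.5019, -0.138, 0.2085]
eef_rot: [0.976, 0.216, -0.0, 0.0]
ft_force: [0.6, 0.6, 0.1]
width: 0.0692
```

Request:
{"api": "arm_command", "payload": {
  "increments": [
    {"gripper":80,"dx":0,"dy":0,"dz":-0.04,"spin":0},
    {"gripper":80,"dx":0,"dy":0,"dz":-0.03,"spin":0},
    {"gripper":80,"dx":0,"dy":0,"dz":-0.02,"spin":0},
    {"gripper":80,"dx":0,"dy":0,"dz":0,"spin":0},
    {"gripper":80,"dx":0,"dy":0,"dz":0,"spin":0},
    {"gripper":80,"dx":0,"dy":0,"dz":0,"spin":0},
    {"gripper":80,"dx":0,"dy":0,"dz":0,"spin":0},
    {"gripper":80,"dx":0,"dy":0,"dz":0,"spin":0}
  ]
}}

```text
time: 31.9
ee_pos: [0.5021, -0.1376, 0.2965]
eef_rot: [0.976, 0.216, -0.0, 0.0]
ft_force: [0.6, 0.4, -0.3]
width: 0.0696
```

```bash
python3 - <<'E'
from h import *
st()
a=cams.camera("side");crop("side",a,200,150,150,150,4,"pics/side7.png")
s=14;u,v=262,202
im=cv2.resize(a[v:v+42,u:u+28],None,fx=s,fy=s,interpolation=cv2.INTER_CUBIC)[:,:,::-1];im=cv2.convertScaleAbs(im,alpha=1.5);im2=im.copy()
c=np.array([.5022,-.1375])
for R,col in((-83,(0,0,255)),):
    R=np.radians(R);l=np.array([[1,1],[1,-1],[-1,-1],[-1,1]])*[.017,.006]
    w=l@np.array([[np.cos(R),np.sin(R)],[-np.sin(R),np.cos(R)]])+c
    p=((proj("side",np.c_[w,[.182]*4])-[u,v]+.5)*s-.5).round().astype(int);cv2.polylines(im2,[p.reshape(-1,1,2)],True,col,1)
cv2.imwrite("pics/b8.png",np.hstack([im,im2]))
E
```

```text
t 31.9 p [ 0.5021 -0.1376  0.2965] thY -65.04 F [ 0.56  0.42 -0.27] M [-0.06   0.159  0.015] w 0.0696 j [-0.95  0.09  1.22  1.66 -0.09  1.45 -0.85]
```

View pics/side7.png

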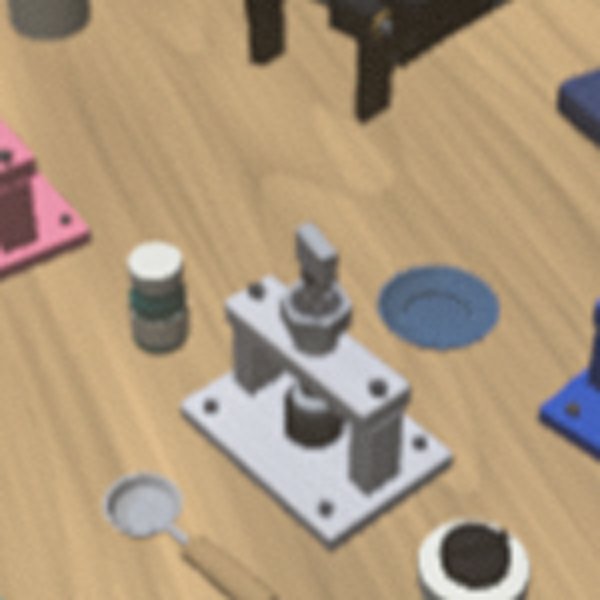

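View pics/b8.png

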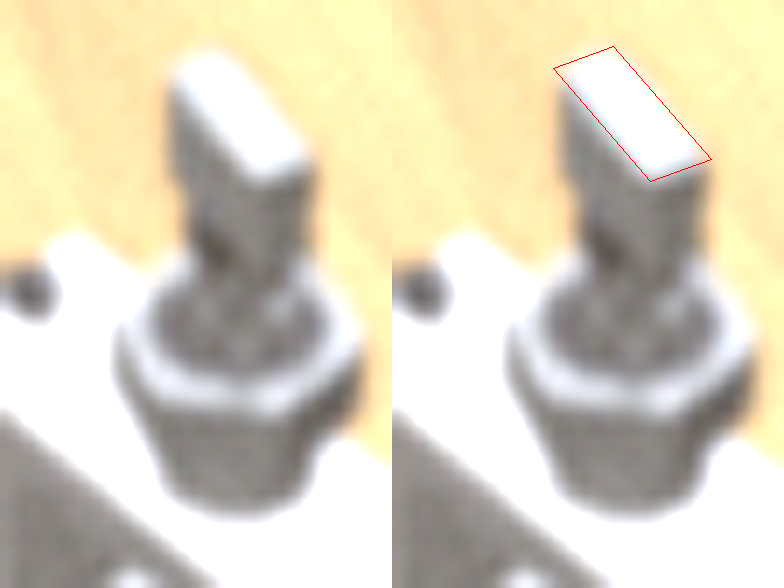

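The bar sits at about −83° as I left it (overlay matches), the nut is back near its found angle, the gripper is clear and the neighbours look unmoved. Handing in.

```bash
python3 - <<'E'
from bench import job
print(job.close_job())
E
```

```text
the job is handed in; nothing more can be done
None
```

The job is done and handed in at about 32 s. No verdict came back, and the foot and shoe forces below are worked out from torque rather than measured.

- **Nut slackened:** I turned it about 59° counterclockwise. The turning torque fell to about 0.18 N·m, which is the free value.
- **Screw wound down:** I turned it clockwise about 97° in all. The stiffening put bed contact at about 65° of that, so the foot is pressed on by roughly 0.56 rad. That is about 45 N; I'd trust it to within 10 N or so.
- **Nut retightened:** I turned it about 66° clockwise to 0.28 N·m, about 0.6 rad past first grip and slightly past where it was found. I did not test the clamp by trying the screw again.

**Last checks:** The bar had not moved from where I left it while the nut was tightened. The gripper was open and clear, about 11 cm above the bar, with no contact force. The pill bottle, dish, spoon and timer looked undisturbed in the side picture; the mug and tumbler I did not check there.

**Misgrips:** Two first grips were wrong. The nut was first caught on its corners because I misread my own fit. The bar was first caught on the shaft below it, and the fingers turned about 20° there. Both showed up in the finger width, and I corrected them before going on. Single torque readings vary by about 0.03 N·m.

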